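# Dry varnished tool handles on a top-heavy rocking rack

### The job

Five freshly varnished tool handles stand on a top-heavy rocking rack that is steered only through its springy hand bar. With the hand bar, tip the rack up from its rest until its pointer stands at the index clip on the dial, and keep it there, no farther off than half the clip's width, for at least seven seconds in one go while the air nozzle dries the handles; then lay the rack back gently on the rest it started from and let go of the bar. Do not touch the rack or the handles themselves, do not move the index clip, do not let the rack topple over to its other side, and do not disturb the things standing around.

Things in the scene. Friction and masses are not known exactly. Their poses are not given: they have to be found in the camera images.
- stand: Fixed stand: steel base plate 200 x 300 mm. Origin at its underside on the table; x points from the hand bar (robot side) to the dial, y to the left end of the rack, z up. The pivot axis runs along the stand's x, 160 mm above the origin. An air nozzle on a bent pipe stands at stand x 115, y -250 mm, 290 mm high; the dial is 92 mm ahead of the origin, up to 345 mm high.
- rocker (a joint): Rack tilt, rad: 0 level, positive = left end down. Starts on its right rest, -0.38 (other stop +0.38). Top-heavy: gravity torque 0.28 N m x sin(rocker) drives it away from level (hidden mass: 0.8 to 1.2 times). Inertia 0.032 kg m2 (scales alike), damping 0.10 N m s/rad, no dry friction. Runs away with time constant 0.55 s when free, 0.9 s with the bar held.
- bar (a joint): Angle of the hand bar relative to the rack about the same pivot axis, rad, positive = left end of the bar down; the bar's angle to the level is a = rocker + bar. A torsion spring ties bar and rack: torque on the rack = 0.13 N m/rad (nominal) x bar, plus damping 0.012 N m s/rad. Starts at 0 (relaxed), range +-1.3.
- bar_left (a point): Centre of the black rubber grip at the left end of the 330 mm hand bar (balanced on the pivot, 0.10 kg). Grip 30 mm along the stand's x, 50 mm along the bar, 20 mm thick; can be taken from above, fingers closing along the stand's x. In the stand's frame it moves on the circle x = -0.125, y = 0.14 cos a, z = 0.16 - 0.14 sin a (m; a = rocker + bar).
- bar_right (a point): Centre of the same kind of grip at the right end of the hand bar: x = -0.125, y = -0.14 cos a, z = 0.16 + 0.14 sin a in the stand's frame.
- pointer_tip (a point): Tip of the black pointer, fixed to the rack, standing up from the pivot on the far (dial) side, 170 mm above the pivot and 98 mm ahead of the stand's origin when level; it swings left as rocker grows.
- index (a joint): Place of the index clip on the dial as an angle about the pivot, rad, in the same sense as rocker: the pointer stands at the clip's middle when rocker = index. Always between the rest and level (-0.20 to -0.06); stays put by friction.
- index_tip (a point): Middle of the aluminium index clip's front, 170 mm from the pivot on the dial rim, where the pointer tip comes when it stands at the clip. The clip is 28 mm wide along the rim.
- amber_bottle: Amber bottle, radius 32 mm, 150 mm tall, beyond the left of the stand; leave alone. Origin at its foot.
- tin: Red open tin, radius 36 mm, 100 mm tall, to the left of the stand; leave alone. Origin at its foot.
- part_box: Grey divided parts box 100 x 160 x 40 mm to the right of the stand; leave alone. Origin under its centre.
- rack_mid (a point): The rack, not to be touched: plywood plank 70 x 300 mm with an iron block at each end (366 mm overall), five upright turned wooden handles (30 mm thick, 112 mm tall, foot 26 mm above the pivot) in a row along its middle. 1.38 kg nominal. The point is the middle of the plank's top, 26 mm above the pivot; axes as the stand's when level.

How it is judged:
By the outcome, as a careful person would: the job done as asked, in the order asked, and still so for the second after the job is handed in, with the robot touching nothing.
It also fails if it takes over 72 s, if anything falls off the work surface, if the arm or the gripper's body presses on something with over 40 N, if the wrist force passes 120 N, or if a joint passes its speed limit or range.

### The arm

A 6-joint arm with a two-finger parallel gripper is mounted at the origin on the work surface. World frame = base frame: x ahead of the robot, y to its left, z up, the work surface at z = 0. Lengths are in mm, angles in rad, forces in N, time in s.
With the tool pointing down it reaches from about 400 to 925 mm from the base axis. Payload 12.5 kg.
Tool frame: the origin (TCP) lies on the centre line of the jaws, within the pads' length; the fingertips stand 8 mm ahead of it and the grasp point (between the pads) lies 11 mm behind it; z points along the fingers, x is the direction in which the jaws open and shut, and the axes are right-handed (so a half turn about z gives the same grasp; the last joint's range is limited). The gripper opens to 95 mm and grips with 3 to 60 N. Pads are 20 mm wide; open, the fingers measure 119 mm over their backs; the gripper's body (75 mm by 180 mm) begins 59 mm behind the grasp point.
Start: joints at [1.162, 0.491, 1.559, -0, 1.092, -0.106], TCP at [186.354, 596.589, 222.661] pointing down, gripper open.
Joint ranges: [-3.1, 3.1], [-0.84, 2.19], [0.05, 2.79], [-1.13, 4.28], [0.06, 2.93], [-2.69, 2.69]. Speed limits (rad/s): [2.22, 2.22, 2.79, 3.14, 3.14, 3.14].

### API

Orientations are given as [roll, pitch, yaw] about the fixed x, y, z axes, in that order (R = Rz(yaw) Ry(pitch) Rx(roll)).
In Python, from cell import env gives the robot as it stands. The module is installed in compiled form; this text tells all that it offers.
- The arm moves only by the tool send_rows, never from a script. Its argument "moves" is a list that holds one entry, the list of rows, each a list of 6 numbers: the shift along the tool's x, y, z as a fraction of full scale, then the turn, a rotation vector about the tool's x, y, z as a fraction of full scale. A call has 1 to 12 rows; each row is the pose to reach, as a shift and turn from the pose commanded when the call began, along the tool's axes at that moment; what a row does not reach only later rows make up. Full scale, the value 1, is 0.3 m for a shift and 90 degrees for a turn. A row lasts 1/12 s, in which the tool goes at most 41.7 mm and 7.16 degrees, less where a joint would pass 70% of its speed; a pose out of reach is approached as far as the arm can. A call with a number of a shift or a turn outside -1 to 1 is refused whole. A call with a gripper value outside its range is refused whole. "grip" is the gripper's target within -1 to 1 (shut at 1, half-way at 0, fully open at -1), set as the call begins (left out, the last holds). The fingers move at their own pace and stop on an object; the grip force is fixed at half the most. Time passes only in rows, so rows that repeat a pose let the fingers close. It gives the time, the measured TCP pose, the force and the opening at its end, in the units of the state.
- env.state(): the state, without advancing time (a new reading comes with each control period).
- env.read_camera(name): name is "scene" or "top" or "wrist"; returns a dict with "image" (480x640x3 uint8, red, green, blue), "mtx" (3x3 intrinsics, pixels), "T" (4x4, takes a point from camera to world coordinates); the wrist camera has in their place "mount" (4x4, takes a point from camera to tool coordinates, whose origin is the TCP and whose axes are the tool frame's). Camera axes: x right, y up, looking along -z (the intrinsics and any distortion apply to the point x, -y, -z); pixel columns grow to the right and rows downward; lengths in mm; the calibration is good to about 2 mm. A picture is of the moment at which its call begins: read the wrist's pose just before it. There is no depth.
- env.job_done(): hands the job in, once; it reports no verdict.
Trained networks look in the newest picture that a camera, given by its name, has taken for a name from the list of things; names that differ only in an ending like _2 or _b are one class to them, and where a whole thing is asked for, a point or a joint stands for the part that bears it (a point fixed in the world has none). Each returns a list of dicts, best first, with "confidence" (0 to 1); they miss things now and then, are a little off and sometimes report something else, mostly with a low value. They report only what shows in the picture. A call takes as long as a camera call.
- env.look_for(camera, thing): "xy" ([column, row] in pixels, amid what is visible of it).
- env.outline_of(camera, thing): "region" (480x640 bool, what is visible of it) and "xy" ([column, row] in pixels, amid what is visible of it).
The state is a dict: "t": time; "joints": joint angles; "qvel": joint speeds; "tau": joint torques, N m; "eef_pos": TCP position; "tcp_rot": TCP orientation; "ft_force": force on the tool from outside, world axes, zero at the start; "moment": the same for the moment, N m; "opening": opening from 0.0 (shut) to 1.0 (fully open).
Only numpy, scipy, OpenCV 4.12 (cv2) and the standard library are available. Lean on these libraries where they do the work, as an engineer would, in place of code of your own. Each camera call takes 0.05 s, during which the arm holds its last target. There are 200 camera calls.

## Working session

There is one attempt and no reset: what is moved stays moved. The work goes in short steps, Python scripts to look and compute and a tool call to move; the robot and the scene stay as the last step left them, time stands still between calls to the robot, and variables do not carry over. Pictures are saved under pics/ and viewed, about 8 in all and at most 12, crops included, and the job is handed in when it is done.

Besides the shell and the picture viewer there is one more tool, called as name(argument=value, ...) on one line, values as JSON. send_rows: Moves the arm, as the interface text tells. Its arguments: {"type":"object","properties":{"moves":{"type":"array","items":{"type":"array","items":{"type":"array","items":{"type":"number"}}}},"grip":{"type":"number"}},"required":["moves"]}

```bash
mkdir -p pics
python3 - <<'E'
from cell import env
import cv2
s=env.state(); print(s)
for c in ("scene","top"):
    r=env.read_camera(c); cv2.imwrite(f"pics/{c}0.png",r["image"][:,:,::-1])
    print(c,r["mtx"].tolist(),r["T"].round(4).tolist(),[k for k in r])
    for n in ["stand","bar_left","bar_right","pointer_tip","index_tip","rack_mid","amber_bottle","tin","part_box"]:
        print(n,[(d["xy"],round(d["confidence"],2)) for d in env.look_for(c,n)[:2]])
print(env.state()["t"])
E
```

```text
{'t': 0.0, 'joints': array([ 1.16241041e+00,  4.91564838e-01,  1.55945145e+00,  1.06714943e-05,
        1.09171795e+00, -1.05591049e-01]), 'qvel': array([-0.0004839 , -0.00140631,  0.0006887 ,  0.002155  ,  0.00080444,
       -0.00029775]), 'tau': array([ 6.50090478e-04, -6.12653732e+01, -2.58185077e+01,  6.93249959e-02,
        4.81622654e-02, -7.76069078e-05]), 'eef_pos': array([186.24272326, 596.35404005, 222.05778324]), 'tcp_rot': array([-3.14146293e+00,  1.13422321e-03,  1.26799661e+00]), 'ft_force': array([ 0.31895603, -0.47320874, -0.56887495]), 'moment': array([ 0.03010201,  0.02110869, -0.00854833]), 'opening': 0.9994381699567172}
scene [[511.2831186307593, 0.0, 318.3676774356978], [0.0, 511.2831186307593, 243.21062525844206], [0.0, 0.0, 1.0]] [[0.6691, -0.6675, 0.3269, 1004.0077], [0.7432, 0.5954, -0.3053, -379.9692], [0.0092, 0.4472, 0.8944, 1364.6485], [0.0, 0.0, 0.0, 1.0]] ['image', 'mtx', 'T']
stand [([314.5, 271.9], 0.63)]
bar_left [([292.5, 219.6], 0.91)]
bar_right [([293.9, 220.3], 0.64)]
pointer_tip [([308.0, 243.2], 0.71)]
index_tip [([328.5, 255.3], 0.56), ([394.3, 240.1], 0.43)]
rack_mid [([308.6, 242.5], 0.93), ([202.1, 320.8], 0.55)]
amber_bottle [([393.0, 239.2], 0.68)]
tin [([395.0, 204.9], 0.73)]
part_box [([208.6, 323.0], 0.89)]
top [[553.7652425010564, 0.0, 322.42208544482594], [0.0, 553.7652425010564, 239.94909702392744], [0.0, 0.0, 1.0]] [[-0.0306, 0.9789, -0.2019, 311.4781], [-0.9995, -0.0286, 0.013, 24.859], [0.0069, 0.2022, 0.9793, 1553.3664], [0.0, 0.0, 0.0, 1.0]] ['image', 'mtx', 'T']
stand [([323.0, 248.4], 0.94), ([315.2, 292.9], 0.23)]
bar_left [([317.9, 294.2], 0.71)]
bar_right [([315.9, 294.1], 0.84)]
pointer_tip [([316.4, 247.9], 0.87), ([321.7, 251.1], 0.26)]
index_tip [([335.9, 197.3], 0.63)]
rack_mid [([317.3, 253.7], 0.81)]
amber_bottle [([237.7, 223.4], 0.7)]
tin [([211.6, 253.4], 0.59)]
part_box [([433.9, 282.3], 0.62)]
1.0
```

Run:
```python
import cv2
a=cv2.imread("pics/top0.png")[140:340,170:470]; cv2.imwrite("pics/top1.png",cv2.resize(a,(780,520),interpolation=cv2.INTER_CUBIC))
a=cv2.imread("pics/scene0.png")[150:350,180:440]; cv2.imwrite("pics/scene1.png",cv2.resize(a,(780,600),interpolation=cv2.INTER_CUBIC))
```

```text
(no output)
```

View pics/top1.png

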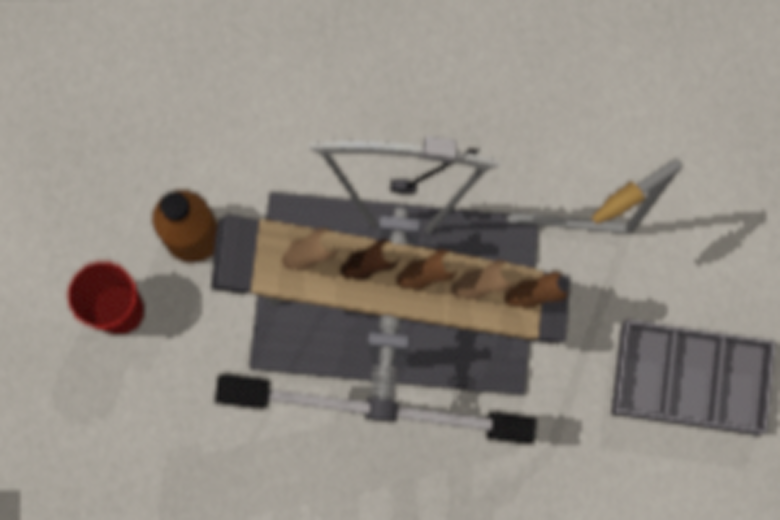

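View pics/scene1.png

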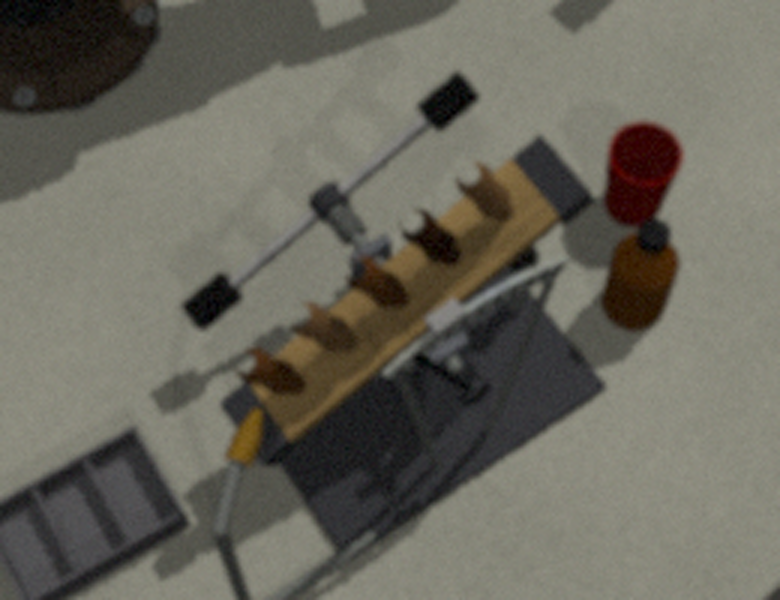

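The top view shows the left grip at px (263,290), the right grip at (367,304), the clip at (339,196) and the pointer tip at (352,198). The scene view shows the grips at (329,183) and (251,251) and the clip at (328,255). Everything else stands well clear. I plan to use the right grip, because the gripper body then stays above the rack. Next I fit the stand's pose.

```bash
cat > h.py <<'E'
import numpy as np, cv2, json
from scipy.optimize import least_squares
CAM={"scene":(np.array([[511.283,0,318.368],[0,511.283,243.211],[0,0,1]]),None),"top":(np.array([[553.765,0,322.422],[0,553.765,239.949],[0,0,1]]),None)}
def proj(r,P):
    T=r["T"]; p=(np.atleast_2d(P)-T[:3,3])@T[:3,:3]; p=p*[1,-1,-1]
    u=p@r["mtx"].T; return u[:,:2]/u[:,2:]
def S2W(q,P):
    c,s=np.cos(q[2]),np.sin(q[2]); P=np.atleast_2d(P)
    return np.c_[q[0]+c*P[:,0]-s*P[:,1], q[1]+s*P[:,0]+c*P[:,1], P[:,2]]
def left(a): return [-125,140*np.cos(a),160-140*np.sin(a)]
def right(a): return [-125,-140*np.cos(a),160+140*np.sin(a)]
def tip(t,r=170,x=98): return [x,r*np.sin(t),160+r*np.cos(t)]
def theta(r,q,lo=-0.45,hi=0.3):
    g=cv2.cvtColor(r["image"],cv2.COLOR_RGB2GRAY).astype(np.float32)
    ts=np.arange(lo,hi,0.004); sc=[]
    for t in ts:
        uv=proj(r,S2W(q,[tip(t,ρ) for ρ in np.linspace(90,166,40)]))
        d=uv[-1]-uv[0]; n=np.array([-d[1],d[0]])/np.linalg.norm(d)
        f=lambda o: cv2.remap(g,(uv+o*n)[:,0].astype(np.float32)[None],(uv+o*n)[:,1].astype(np.float32)[None],1)[0]
        sc.append(np.mean(np.clip(np.minimum(f(-3.5),f(3.5))-f(0),-10,60)))
    sc=np.array(sc); i=int(sc.argmax()); w=np.clip(sc-0.6*sc[i],0,None)*(abs(ts-ts[i])<0.05)
    return float((w*ts).sum()/w.sum()),float(sc[i])
E
python3 - <<'E'
from h import *
from cell import env
R={c:env.read_camera(c) for c in("top","scene")}
obs=[("top",left,(263.5,290)),("top",right,(366.9,304.2)),("scene",left,(329.3,183.3)),("scene",right,(250.7,250.7)),("top",tip,(351.9,198.1))]
clip=[("top",(339.2,196.2)),("scene",(327.7,255))]
def f(p):
    e=[proj(R[c],S2W(p,[fn(-.38)]))[0]-np.array(uv) for c,fn,uv in obs]
    e+=[proj(R[c],S2W(p,[tip(p[3],x=93)]))[0]-np.array(uv) for c,uv in clip]
    return np.ravel(e)
s=least_squares(f,[610,0,0,-.13],x_scale=[100,100,.1,.1]); print(s.x,f(s.x).reshape(-1,2).round(1).tolist())
q=s.x[:3]; json.dump(list(s.x),open("q.json","w"))
print("theta",theta(R["top"],q),theta(R["scene"],q))
print("right grip",S2W(q,[right(-.38)]), "clip",S2W(q,[tip(s.x[3],x=93)]))
im=R["top"]["image"][:,:,::-1].copy(); 
a=im[170:320,230:460]; a=cv2.resize(a,None,fx=3.4,fy=3.4,interpolation=cv2.INTER_CUBIC)
for t in(-.38,s.x[3],0):
    for P in (tip(t),tip(t,90),tip(t,0)):
        uv=(proj(R["top"],S2W(q,[P]))[0]-[230,170]+.5)*3.4; cv2.circle(a,tuple(int(v) for v in uv),3,(0,255,0),1)
cv2.imwrite("pics/top2.png",a)
E
```

```text
[ 5.75581014e+02  1.03411980e+01 -1.22303597e-01 -1.82432053e-01] [[-0.3, 0.4], [-0.5, -0.1], [-0.6, -0.2], [-0.7, -0.9], [0.6, -0.9], [-0.6, 0.7], [0.5, 1.5]]
theta (-0.370657449813471, 35.1456298828125) (-0.3935649582665825, 19.560741424560547)
right grip [[ 435.65328381 -103.45081897  108.07113428]] clip [[664.12367125 -31.61602735 327.17891362]]
```

View pics/top2.png

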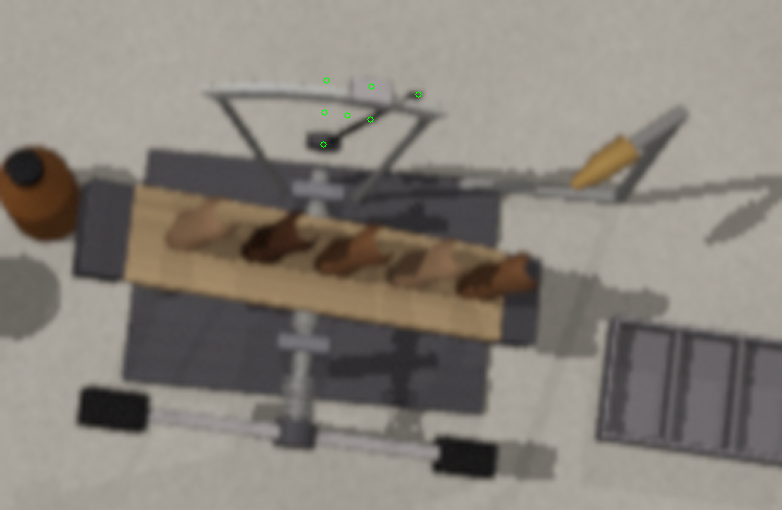

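```bash
cat >> h.py <<'E'
from scipy.spatial.transform import Rotation as Ro
Q=json.load(open("q.json")) if __import__("os").path.exists("q.json") else None
def tool(a,back=0):
    R=Ro.from_euler("z",Q[2])*Ro.from_euler("x",-a)*Ro.from_euler("x",np.pi)
    return S2W(Q,[right(a)])[0]+R.as_matrix()[:,2]*(11-back), R
def rel(p0,R0,p,R):
    return np.r_[R0.inv().apply(np.array(p)-p0)/300,(R0.inv()*R).as_rotvec()/(np.pi/2)].round(4).tolist()
def pose(s): return s["eef_pos"],Ro.from_euler("xyz",s["tcp_rot"])
E
python3 - <<'E'
from h import *
from cell import env
p0,R0=pose(env.state()); p,R=tool(-.38,120)
Rm=Ro.from_euler("z",.57)*Ro.from_euler("x",np.pi)
print(p); W=[311,246,350]
print(rel(p0,R0,[p0[0],p0[1],350],R0),rel(p0,R0,W,Rm)); print(rel(np.array(W),Rm,p,R)); print(rel(p,R,*tool(-.38)))
E
```

```text
[ 430.72082711 -143.57914499  209.29557956]
[0.0001, 0.0, -0.4244, 0.0, 0.0, 0.0] [-0.9915, 0.745, -0.4245, 0.0, -0.0001, 0.4443]
[-0.3648, 1.3086, 0.469, 0.2321, 0.0837, 0.4353]
[0.0, 0.0, 0.4, 0.0, 0.0, 0.0]
```

send_rows(moves=[[[0,0,-0.14,0,0,0],[0,0,-0.28,0,0,0],[-0.1,0.08,-0.42,0,0,0.05],[-0.99,0.745,-0.425,0,0,0.444],[-0.99,0.745,-0.425,0,0,0.444],[-0.99,0.745,-0.425,0,0,0.444],[-0.99,0.745,-0.425,0,0,0.444],[-0.99,0.745,-0.425,0,0,0.444],[-0.99,0.745,-0.425,0,0,0.444],[-0.99,0.745,-0.425,0,0,0.444],[-0.99,0.745,-0.425,0,0,0.444],[-0.99,0.745,-0.425,0,0,0.444]]], grip=-1)

```text
t: 2.1
eef_pos: [311.9, 242.7, 350.6]
tcp_rot: [3.141, -0.001, 0.568]
ft_force: [0.2, 1.1, 0.2]
opening: 1.0
```

Run:
```python
from h import *
from cell import env
s=env.state();p0,R0=pose(s); p,R=tool(-.38,120); print(s["t"],p0)
print(rel(p0,R0,p+[0,0,130],R),rel(p0,R0,p,R))
```

```text
2.1 [311.8643409  242.69296524 350.63604281]
[-0.3588, 1.2985, 0.0388, 0.2326, 0.0828, 0.4343] [-0.3592, 1.298, 0.4721, 0.2326, 0.0828, 0.4343]
```

send_rows(moves=[[[-0.27,1.0,0.0,0.232,0.083,0.434],[-0.27,1.0,0.0,0.232,0.083,0.434],[-0.27,1.0,0.0,0.232,0.083,0.434],[-0.27,1.0,0.0,0.232,0.083,0.434],[-0.27,1.0,0.0,0.232,0.083,0.434],[-0.27,1.0,0.0,0.232,0.083,0.434],[-0.27,1.0,0.0,0.232,0.083,0.434],[-0.27,1.0,0.0,0.232,0.083,0.434],[-0.27,1.0,0.0,0.232,0.083,0.434],[-0.27,1.0,0.0,0.232,0.083,0.434]]])

```text
t: 2.93
eef_pos: [405.9, -53.2, 349.7]
tcp_rot: [-2.762, 0.001, -0.124]
ft_force: [0.9, 0.2, 0.5]
opening: 1.003
```

Run:
```python
from h import *
from cell import env
s=env.state();p0,R0=pose(s); p,R=tool(-.38,120); print(s["t"],p0,rel(p0,R0,p,R), s["joints"])
```

```text
2.9333 [405.93262546 -53.23232679 349.68104701] [0.1198, 0.4413, 0.3277, 0.0004, 0.0001, -0.0014] [-0.52113956  0.08173358  1.85349858  0.35543791  1.37300591 -0.49666306]
```

send_rows(moves=[[[0.12,0.44,0.12,0,0,0],[0.12,0.44,0.12,0,0,0],[0.12,0.44,0.12,0,0,0],[0.12,0.44,0.12,0,0,0],[0.12,0.44,0.328,0,0,0],[0.12,0.44,0.328,0,0,0],[0.12,0.44,0.328,0,0,0],[0.12,0.44,0.328,0,0,0]]])

```text
t: 3.6
eef_pos: [430.4, -138.8, 210.3]
tcp_rot: [-2.761, 0.001, -0.118]
ft_force: [0.6, -1.2, 0.6]
opening: 1.0
```

Run:
```python
from h import *
from cell import env
s=env.state();p0,R0=pose(s); p,R=tool(-.38); print(s["t"],p0,rel(p0,R0,p,R))
r=env.read_camera("wrist"); 
M=r["mount"]; T=np.eye(4);T[:3,:3]=R0.as_matrix();T[:3,3]=p0; r["T"]=T@M
g=S2W(Q,[right(-.38)]); print(proj(r,g))
im=r["image"][:,:,::-1].copy(); cv2.circle(im,tuple(int(v) for v in proj(r,g)[0]),5,(0,255,0),2)
c=np.array(right(-.38));ca,sa=np.cos(.38),np.sin(.38)
for sx in(-15,15):
  for sy in(-25,25):
    P=c+[sx,sy*ca,0]+np.array([0,0,sy*sa])+10*np.array([0,-sa,ca]); cv2.circle(im,tuple(int(v) for v in proj(r,S2W(Q,[P]))[0]),3,(0,255,0),-1)
cv2.imwrite("pics/w0.png",im)
```

```text
3.6 [ 430.42557964 -138.75105698  210.25342   ] [0.0041, 0.016, 0.3971, -0.0002, 0.0019, 0.0022]
[[322.82184357 249.83071116]]
```

View pics/w0.png

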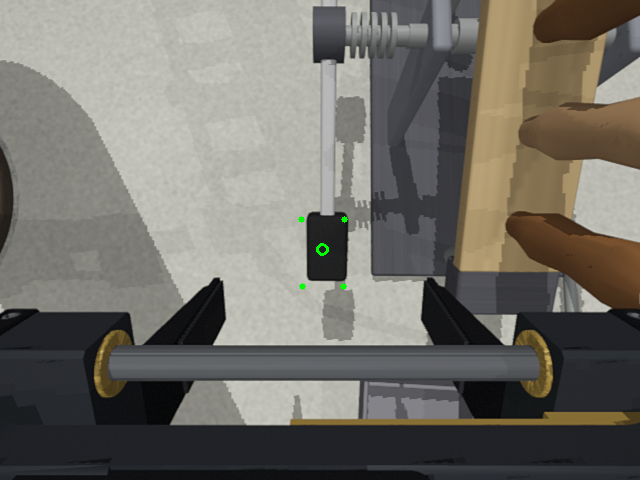

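The wrist view shows the right grip centred at about (327,246). My prediction was (323,250), so it is roughly 3 mm further along the stand's x and 4 mm further along y. The fingers straddle it clearly, so I descend and close.

send_rows(moves=[[[0.014,0.003,0.1,0,0.002,0.002],[0.014,0.003,0.2,0,0.002,0.002],[0.014,0.003,0.3,0,0.002,0.002],[0.014,0.003,0.36,0,0.002,0.002],[0.014,0.003,0.397,0,0.002,0.002],[0.014,0.003,0.397,0,0.002,0.002],[0.014,0.003,0.397,0,0.002,0.002]]])

```text
t: 4.23
eef_pos: [440.5, -97.5, 100.0]
tcp_rot: [-2.762, -0.003, -0.123]
ft_force: [0.7, -0.6, 1.4]
opening: 1.0
```

send_rows(moves=[[[0,0,0,0,0,0],[0,0,0,0,0,0],[0,0,0,0,0,0],[0,0,0,0,0,0],[0,0,0,0,0,0],[0,0,0,0,0,0],[0,0,0,0,0,0],[0,0,0,0,0,0]]], grip=1)

```text
t: 4.9
eef_pos: [439.7, -97.1, 98.8]
tcp_rot: [-2.762, -0.001, -0.124]
ft_force: [-0.9, -0.5, 0.0]
opening: 0.495
```

Run:
```python
from h import *
from cell import env
s=env.state();p0,R0=pose(s); print(s["t"],p0,s["tcp_rot"],s["ft_force"],s["opening"])
# measured grip centre -> stand frame shift
g=p0-11*R0.as_matrix()[:,2]; print("grip",g,"model",S2W(Q,[right(-.38)])[0])
r=env.read_camera("wrist"); cv2.imwrite("pics/w1.png",r["image"][:,:,::-1])
rt,rs=env.read_camera("top"),env.read_camera("scene"); print(theta(rt,Q),theta(rs,Q))
```

```text
4.9 [439.65358799 -97.10845349  98.81502977] [-2.76195416e+00 -1.14580083e-03 -1.23605604e-01] [-0.89580438 -0.48191912  0.04512827] 0.4952700590061355
grip [ 439.13938313 -101.1523413   109.03180836] model [ 435.65328381 -103.45081897  108.07113428]
(-0.3713543703048316, 37.47783279418945) (-0.3924706329284124, 21.338428497314453)
```

View pics/w1.png

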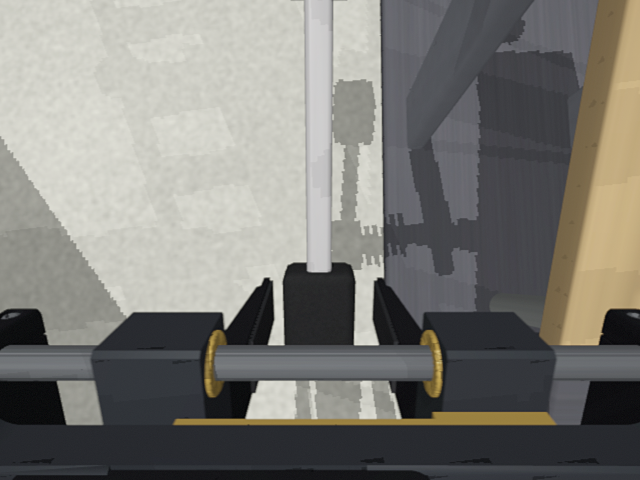

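Both fingers are around the grip, which sits centred at about (318,310), and they are still closing. I let them finish.

send_rows(moves=[[[0,0,0,0,0,0],[0,0,0,0,0,0],[0,0,0,0,0,0],[0,0,0,0,0,0],[0,0,0,0,0,0],[0,0,0,0,0,0]]], grip=1)

```text
t: 5.55
eef_pos: [438.0, -96.6, 98.4]
tcp_rot: [-2.761, 0.002, -0.122]
ft_force: [-10.2, -2.1, 0.1]
opening: 0.314
```

```bash
cat >> h.py <<'E'
def rows(a0,al):
    o=[]
    for a in al:
        d=a-a0; y=140*np.cos(d)+11*np.sin(d)-140; z=-140*np.sin(d)+11*np.cos(d)-11
        o.append([0,round(y/300,3),round(z/300,3),round(-d/(np.pi/2),3),0,0])
    return o
LAG=0.06
def sim(th,w,t0,t1,at,s,k,dt=0.005):
    "at: callable of time -> commanded a (lag applied here). returns times, thetas, final w"
    ts=[t0];xs=[th];t=t0
    while t<t1-1e-9:
        a=at(t-LAG); ad=(at(t-LAG+.01)-at(t-LAG-.01))/.02
        acc=(.28*s*np.sin(th)-.10*w+k*(a-th)+.012*(ad-w))/(.032*s)
        w+=acc*dt; th+=w*dt; t+=dt
        if th<-.38: th=-.38; w=max(w,0)
        ts.append(t);xs.append(th)
    return np.array(ts),np.array(xs),w
def meas(env,log):
    "measure now, append to log"
    t=env.state()["t"]
    a,b=theta(env.read_camera("top"),Q),theta(env.read_camera("scene"),Q)
    print("t",round(t,2),"theta",np.round(a+b,3))
    m=(a[0]+b[0])/2 if abs(a[0]-b[0])<.07 else a[0]-.01
    log["m"].append([t+.025,m])
def atf(log):
    T=[0];A=[-.38]
    for t0,al in log["c"]:
        T+=[t0]+[t0+(i+1)/12 for i in range(len(al))]; A+=[A[-1]]+al
    T,A=np.array(T),np.array(A); return (lambda t: np.interp(t,T,A)),A[-1]
def load():
    try: return json.load(open("log.json"))
    except Exception: return {"m":[],"c":[]}
def save(l): json.dump(l,open("log.json","w"))
E
python3 - <<'E'
from h import *
from cell import env
l=load(); s=env.state(); print(s["t"],s["opening"],s["ft_force"],s["eef_pos"],s["tcp_rot"])
al=list(np.round(np.linspace(-.38,.1,9)[1:],3))+[.1]; print(al); print(rows(-.38,al))
E
```

```text
5.55 0.31421221361565277 [-10.16637355  -2.08748961   0.13720852] [437.97207975 -96.6359896   98.37736346] [-2.76127748e+00  2.10900727e-03 -1.21800551e-01]
[np.float64(-0.32), np.float64(-0.26), np.float64(-0.2), np.float64(-0.14), np.float64(-0.08), np.float64(-0.02), np.float64(0.04), np.float64(0.1), 0.1]
[[0, np.float64(0.001), np.float64(-0.028), np.float64(-0.038), 0, 0], [0, np.float64(0.001), np.float64(-0.056), np.float64(-0.076), 0, 0], [0, np.float64(-0.001), np.float64(-0.084), np.float64(-0.115), 0, 0], [0, np.float64(-0.005), np.float64(-0.112), np.float64(-0.153), 0, 0], [0, np.float64(-0.01), np.float64(-0.14), np.float64(-0.191), 0, 0], [0, np.float64(-0.017), np.float64(-0.167), np.float64(-0.229), 0, 0], [0, np.float64(-0.026), np.float64(-0.193), np.float64(-0.267), 0, 0], [0, np.float64(-0.036), np.float64(-0.22), np.float64(-0.306), 0, 0], [0, np.float64(-0.036), np.float64(-0.22), -0.306, 0, 0]]
```

send_rows(moves=[[[-0.005,0.001,-0.028,-0.038,0,0],[-0.005,0.001,-0.056,-0.076,0,0],[-0.005,-0.001,-0.084,-0.115,0,0],[-0.005,-0.005,-0.112,-0.153,0,0],[-0.005,-0.01,-0.14,-0.191,0,0],[-0.005,-0.017,-0.167,-0.229,0,0],[-0.005,-0.026,-0.193,-0.267,0,0],[-0.005,-0.036,-0.22,-0.306,0,0],[-0.005,-0.036,-0.22,-0.306,0,0]]])

```text
t: 6.3
eef_pos: [436.1, -110.6, 165.1]
tcp_rot: [3.036, -0.002, -0.122]
ft_force: [-2.9, -10.0, -0.8]
opening: 0.315
```

Run:
```python
from h import *
from cell import env
l=load(); s=env.state(); print(s["t"],s["opening"],s["ft_force"],s["eef_pos"],s["tcp_rot"],s["joints"])
al=np.round(np.linspace(-.38,.1,9)[1:],3).tolist()+[.1]; l["c"].append([s["t"]-9/12,al])
# model pose (with grasp offset from first grip) vs measured
d=np.array([437.97-1.5,-96.64,98.38])-tool(-.38)[0]; print("pose err",s["eef_pos"]-tool(.1)[0]-d)
meas(env,l); save(l)
al=[.12+.02*i for i in range(9)]; print(np.round(al,3).tolist()); print(np.array(rows(.1,al)).tolist())
for sc in(.8,1,1.2): print(sc, "liftoff a", -.38+.28*sc*np.sin(.38)/.13)
```

```text
6.3 0.31499033641147395 [-2.87150795 -9.98780901 -0.79689839] [ 436.14492382 -110.62628185  165.11896849] [ 3.03636067e+00 -1.55499832e-03 -1.21697036e-01] [-0.3349642   0.32463664  2.04797473 -0.15056692  0.75078382 -0.10393436]
pose err [1.43973907 0.3714887  1.56315926]
t 6.3 theta [-0.371 36.883 -0.392 20.736]
[0.12, 0.14, 0.16, 0.18, 0.2, 0.22, 0.24, 0.26, 0.28]
[[0.0, 0.001, -0.009, -0.013, 0.0, 0.0], [0.0, 0.001, -0.019, -0.025, 0.0, 0.0], [0.0, 0.001, -0.028, -0.038, 0.0, 0.0], [0.0, 0.001, -0.037, -0.051, 0.0, 0.0], [0.0, 0.001, -0.047, -0.064, 0.0, 0.0], [0.0, 0.001, -0.056, -0.076, 0.0, 0.0], [0.0, 0.001, -0.065, -0.089, 0.0, 0.0], [0.0, -0.0, -0.075, -0.102, 0.0, 0.0], [0.0, -0.001, -0.084, -0.115, 0.0, 0.0]]
0.8 liftoff a 0.2591245011423702
1 liftoff a 0.4189056264279627
1.2 liftoff a 0.5786867517135553
```

send_rows(moves=[[[0,0.003,-0.009,-0.013,0,0],[0,0.005,-0.019,-0.025,0,0],[0,0.005,-0.028,-0.038,0,0],[0,0.005,-0.037,-0.051,0,0],[0,0.005,-0.047,-0.064,0,0],[0,0.005,-0.056,-0.076,0,0],[0,0.005,-0.065,-0.089,0,0],[0,0.004,-0.075,-0.102,0,0],[0,0.003,-0.084,-0.115,0,0]]])

```text
t: 7.15
eef_pos: [436.5, -108.2, 188.5]
tcp_rot: [2.863, -0.001, -0.124]
ft_force: [2.6, 13.2, -5.4]
opening: 0.313
```

Run:
```python
from h import *
from cell import env
l=load(); s=env.state(); print(s["t"],s["ft_force"],s["eef_pos"],s["tcp_rot"])
l["c"].append([s["t"]-9/12,np.round([.12+.02*i for i in range(9)],3).tolist()])
meas(env,l); save(l)
al=[.29+.01*i for i in range(10)]; print(np.array(rows(.28,al)).tolist())
```

```text
7.15 [ 2.6027381  13.15203427 -5.41680259] [ 436.47871831 -108.23906841  188.48428244] [ 2.86285383e+00 -7.91680350e-04 -1.24123817e-01]
t 7.15 theta [-0.371 36.737 -0.393 20.265]
[[0.0, 0.0, -0.005, -0.006, 0.0, 0.0], [0.0, 0.001, -0.009, -0.013, 0.0, 0.0], [0.0, 0.001, -0.014, -0.019, 0.0, 0.0], [0.0, 0.001, -0.019, -0.025, 0.0, 0.0], [0.0, 0.001, -0.023, -0.032, 0.0, 0.0], [0.0, 0.001, -0.028, -0.038, 0.0, 0.0], [0.0, 0.001, -0.033, -0.045, 0.0, 0.0], [0.0, 0.001, -0.037, -0.051, 0.0, 0.0], [0.0, 0.001, -0.042, -0.057, 0.0, 0.0], [0.0, 0.001, -0.047, -0.064, 0.0, 0.0]]
```

send_rows(moves=[[[0,-0.002,-0.005,-0.006,0,0],[0,-0.002,-0.009,-0.013,0,0],[0,-0.002,-0.014,-0.019,0,0],[0,-0.002,-0.019,-0.025,0,0],[0,-0.002,-0.023,-0.032,0,0],[0,-0.002,-0.028,-0.038,0,0],[0,-0.002,-0.033,-0.045,0,0],[0,-0.002,-0.037,-0.051,0,0],[0,-0.002,-0.042,-0.057,0,0],[0,-0.002,-0.047,-0.064,0,0]]])

```text
t: 8.08
eef_pos: [436.9, -104.6, 202.1]
tcp_rot: [2.761, -0.0, -0.124]
ft_force: [0.7, 5.6, -4.4]
opening: 0.314
```

Run:
```python
from h import *
from cell import env
l=load(); s=env.state(); print(s["t"],s["ft_force"],s["eef_pos"],s["tcp_rot"])
l["c"].append([s["t"]-10/12,np.round([.29+.01*i for i in range(10)],3).tolist()])
meas(env,l); save(l)
al=[.39+.01*i for i in range(8)]; print(np.array(rows(.38,al)).tolist())
```

```text
8.0833 [ 0.72670935  5.63354879 -4.37979892] [ 436.90289662 -104.58723272  202.06223517] [ 2.76125751e+00 -4.09683312e-04 -1.23895697e-01]
t 8.08 theta [-0.371 36.719 -0.392 23.895]
[[0.0, 0.0, -0.005, -0.006, 0.0, 0.0], [0.0, 0.001, -0.009, -0.013, 0.0, 0.0], [0.0, 0.001, -0.014, -0.019, 0.0, 0.0], [0.0, 0.001, -0.019, -0.025, 0.0, 0.0], [0.0, 0.001, -0.023, -0.032, 0.0, 0.0], [0.0, 0.001, -0.028, -0.038, 0.0, 0.0], [0.0, 0.001, -0.033, -0.045, 0.0, 0.0], [0.0, 0.001, -0.037, -0.051, 0.0, 0.0]]
```

send_rows(moves=[[[0,-0.001,-0.005,-0.006,0,0],[0,-0.001,-0.009,-0.013,0,0],[0,-0.001,-0.014,-0.019,0,0],[0,-0.001,-0.019,-0.025,0,0],[0,-0.001,-0.023,-0.032,0,0],[0,-0.001,-0.028,-0.038,0,0],[0,-0.001,-0.033,-0.045,0,0],[0,-0.001,-0.037,-0.051,0,0]]])

```text
t: 8.85
eef_pos: [437.4, -100.6, 213.0]
tcp_rot: [2.678, -0.001, -0.124]
ft_force: [0.2, 4.5, -2.8]
opening: 0.31
```

Run:
```python
from h import *
from cell import env
l=load(); s=env.state(); print(s["t"],s["ft_force"],s["eef_pos"],s["tcp_rot"])
l["c"].append([s["t"]-8/12,np.round([.39+.01*i for i in range(8)],3).tolist()])
meas(env,l); save(l)
```

```text
8.85 [ 0.18813089  4.45498623 -2.76110493] [ 437.44294654 -100.64060829  212.95279487] [ 2.67817951e+00 -9.71661854e-04 -1.23637466e-01]
t 8.85 theta [-0.371 36.865 -0.392 21.209]
```

send_rows(moves=[[[0,-0.001,-0.005,-0.006,0,0],[0,-0.001,-0.009,-0.013,0,0],[0,-0.001,-0.014,-0.019,0,0],[0,-0.001,-0.019,-0.025,0,0],[0,-0.001,-0.023,-0.032,0,0],[0,-0.001,-0.028,-0.038,0,0]]])

```text
t: 9.45
eef_pos: [437.8, -97.1, 220.6]
tcp_rot: [2.617, -0.001, -0.124]
ft_force: [-4.3, -3.6, 1.5]
opening: 0.316
```

Run:
```python
from h import *
from cell import env
l=load(); s=env.state(); print(s["t"],s["ft_force"],s["eef_pos"],s["tcp_rot"])
l["c"].append([s["t"]-6/12,np.round([.47+.01*i for i in range(6)],3).tolist()])
meas(env,l); save(l)
at,a=atf(l)
for sc in(1.,1.05,1.1,1.15,1.2): 
    ts,x,w=sim(-.38,0,7,s["t"],at,sc,.13); print(sc,x[-1],w,-.38+.28*sc*np.sin(.38)/.13)
```

```text
9.45 [-4.27014099 -3.63675131  1.51871717] [437.8472459  -97.09602978 220.60501338] [ 2.61739839e+00 -8.62964373e-04 -1.23819338e-01]
t 9.45 theta [-0.36  40.879 -0.377 22.939]
1.0 -0.3404969439799623 0.10897887154093053 0.4189056264279627
1.05 -0.3709879572557007 0.04442308579657093 0.4588509077493609
1.1 -0.379415248783757 0.007846306051487272 0.49879618907075907
1.15 -0.38 0 0.538741470392157
1.2 -0.38 0 0.5786867517135553
```

```bash
cat > step.py <<'E'
import sys
from h import *
from cell import env
# usage: step.py n [target] [horizon_s]: log pending command, measure, estimate, plan n rows
n=int(sys.argv[1]); tgt=float(sys.argv[2]) if len(sys.argv)>2 else Q[3]; H=float(sys.argv[3]) if len(sys.argv)>3 else 2.5
l=load(); s=env.state(); t=s["t"]
if l.get("pend"): l["c"].append([t-len(l["pend"])/12,l["pend"]]); l["pend"]=None
print("force",s["ft_force"].round(1),"a_meas",round((np.pi-s["tcp_rot"][0])%(2*np.pi),3),"opening",round(s["opening"],2))
meas(env,l); now=env.state()["t"]; at,a0=atf(l)
M=np.array(l["m"]); rest=8.9
win=now-5 if now-5>rest else rest
m=M[M[:,0]>win]
def traj(p,t1): return sim(p[0],p[1],win,t1,at,p[2],p[3],.01)
def res(p):
    ts,x,w=traj(p,now); e=(np.interp(m[:,0],ts,x)-m[:,1]+.0015)/.004
    pr=[(p[2]-1.04)/.06,(p[3]-.13)/.006]
    if win==rest: pr+=[(p[0]+.38)/.001,p[1]/.005]
    return np.r_[e,pr]
g=l.get("g",[-.38,0,1.04,.13])
if win>rest: i=np.interp(win,M[:,0],M[:,1]); g=[i,0,g[2],g[3]]
f=least_squares(res,g,bounds=([-.381,-1,.7,.1],[.4,1,1.4,.16]) if win>rest else ([-.385,-.05,.7,.1],[-.37,.05,1.4,.16]),x_scale=[.1,.1,.1,.01],diff_step=1e-3)
l["g"]=f.x.tolist(); ts,x,w=traj(f.x,now); th=x[-1]; S,K=f.x[2:]
print("est th %.3f w %.3f s %.3f k %.4f"%(th,w,S,K),"resid",(f.fun[:len(m)]*.004).round(3).tolist()[-6:])
ae=tgt-.28*S*np.sin(tgt)/K
N=int(H*12)
def plan(u):
    T=np.r_[now,now+np.arange(1,N+1)/12]; A=np.r_[a0,u]
    return lambda q: np.interp(q,T,A) if q>=now else at(q)
def cost(u):
    p,x,w=sim(th,w_,now,now+N/12,plan(u),S,K,.02)
    return np.r_[(x-tgt)*np.linspace(.5,2,len(x)),10*w*np.ones(1),20*(x[-1]-tgt),.7*np.diff(np.r_[a0,u]),.3*np.diff(np.r_[a0,u],2),2*(u[-1]-ae)]
w_=w
u=least_squares(cost,np.linspace(a0,ae,N),bounds=(-.6,.9),max_nfev=25).x[:n].round(3)
_,x,w2=sim(th,w_,now,now+n/12,plan(np.r_[u,np.full(N-n,u[-1])]),S,K,.005); 
print("t",round(now,2),"a0",a0,"a_eq %.3f"%ae,"tgt %.3f"%tgt,"pred end th %.3f w %.3f; max %.3f min %.3f"%(x[-1],w2,x.max(),x.min()))
l["pend"]=u.tolist(); print(u.tolist()); save(l)
print([[float(v) for v in r] for r in rows(a0,u)])
E
python3 step.py 8
```

```text
force [-4.9 -4.9  3. ] a_meas 0.524 opening 0.31
t 9.55 theta [-0.356 38.116 -0.371 21.865]
est th -0.360 w 0.068 s 1.045 k 0.1296 resid [-0.0, 0.0]
t 9.65 a0 0.52 a_eq 0.228 tgt -0.182 pred end th -0.208 w 0.185; max -0.208 min -0.360
[0.712, 0.791, 0.776, 0.7, 0.595, 0.482, 0.379, 0.294]
[[0.0, -0.002, -0.09, -0.122, 0.0, 0.0], [0.0, -0.007, -0.126, -0.173, 0.0, 0.0], [0.0, -0.006, -0.119, -0.163, 0.0, 0.0], [0.0, -0.001, -0.084, -0.115, 0.0, 0.0], [0.0, 0.001, -0.035, -0.048, 0.0, 0.0], [0.0, -0.002, 0.018, 0.024, 0.0, 0.0], [0.0, -0.01, 0.065, 0.09, 0.0, 0.0], [0.0, -0.02, 0.104, 0.144, 0.0, 0.0]]
```

```bash
sed -i 's/\.7\*np.diff(np.r_\[a0,u\])/1.5*np.diff(np.r_[a0,u])/; s/\.3\*np.diff(np.r_\[a0,u\],2)/4*np.diff(np.r_[a0,u],2)/' step.py
python3 - <<'E'
from h import *
l=load(); l["pend"]=None; save(l)
E
python3 step.py 8 -0.182 3
```

```text
force [-4.1 -4.3  1.7] a_meas 0.524 opening 0.31
t 9.65 theta [-0.348 38.692 -0.362 20.141]
est th -0.351 w 0.080 s 1.045 k 0.1296 resid [0.0, 0.001, -0.001]
t 9.75 a0 0.52 a_eq 0.226 tgt -0.182 pred end th -0.249 w 0.182; max -0.249 min -0.351
[0.556, 0.581, 0.59, 0.584, 0.563, 0.531, 0.49, 0.446]
[[0.0, 0.001, -0.017, -0.023, 0.0, 0.0], [0.0, 0.001, -0.029, -0.039, 0.0, 0.0], [0.0, 0.001, -0.033, -0.045, 0.0, 0.0], [0.0, 0.001, -0.03, -0.041, 0.0, 0.0], [0.0, 0.001, -0.02, -0.027, 0.0, 0.0], [0.0, 0.0, -0.005, -0.007, 0.0, 0.0], [0.0, -0.001, 0.014, 0.019, 0.0, 0.0], [0.0, -0.004, 0.034, 0.047, 0.0, 0.0]]
```

The model fits to within 0.001 rad.

send_rows(moves=[[[0,0.001,-0.017,-0.023,0,0],[0,0.001,-0.029,-0.039,0,0],[0,0.001,-0.033,-0.045,0,0],[0,0.001,-0.03,-0.041,0,0],[0,0.001,-0.02,-0.027,0,0],[0,0,-0.005,-0.007,0,0],[0,-0.001,0.014,0.019,0,0],[0,-0.004,0.034,0.047,0,0]]])

```text
t: 10.42
eef_pos: [437.4, -101.2, 211.1]
tcp_rot: [2.693, -0.001, -0.123]
ft_force: [-5.5, -5.4, 2.3]
opening: 0.314
```

```bash
python3 step.py 6 -0.182 2.5
```

```text
force [-5.5 -5.4  2.3] a_meas 0.449 opening 0.31
t 10.42 theta [-0.22  20.707 -0.221 36.097]
est th -0.209 w 0.205 s 1.054 k 0.1320 resid [0.003, 0.005, 0.004, -0.003]
t 10.52 a0 0.446 a_eq 0.223 tgt -0.182 pred end th -0.146 w 0.016; max -0.146 min -0.209
[0.357, 0.278, 0.212, 0.162, 0.128, 0.108]
[[0.0, -0.005, 0.041, 0.057, 0.0, 0.0], [0.0, -0.013, 0.078, 0.107, 0.0, 0.0], [0.0, -0.021, 0.107, 0.149, 0.0, 0.0], [0.0, -0.029, 0.129, 0.181, 0.0, 0.0], [0.0, -0.035, 0.144, 0.202, 0.0, 0.0], [0.0, -0.039, 0.153, 0.215, 0.0, 0.0]]
```

send_rows(moves=[[[0,-0.005,0.041,0.057,0,0],[0,-0.013,0.078,0.107,0,0],[0,-0.021,0.107,0.149,0,0],[0,-0.029,0.129,0.181,0,0],[0,-0.035,0.144,0.202,0,0],[0,-0.039,0.153,0.215,0,0]]])

```text
t: 11.02
eef_pos: [436.2, -110.9, 164.2]
tcp_rot: [3.031, -0.0, -0.124]
ft_force: [-6.0, -7.6, 4.1]
opening: 0.315
```

```bash
python3 step.py 6 -0.182 2.5
```

```text
force [-6.  -7.6  4.1] a_meas 0.11 opening 0.32
t 11.02 theta [-0.162 22.222 -0.179 17.702]
est th -0.171 w -0.045 s 1.018 k 0.1272 resid [0.003, 0.004, 0.003, -0.011, 0.004]
t 11.12 a0 0.108 a_eq 0.224 tgt -0.182 pred end th -0.192 w -0.012; max -0.171 min -0.192
[0.144, 0.177, 0.204, 0.226, 0.243, 0.253]
[[0.0, 0.001, -0.017, -0.023, 0.0, 0.0], [0.0, 0.001, -0.032, -0.044, 0.0, 0.0], [0.0, 0.001, -0.045, -0.061, 0.0, 0.0], [0.0, 0.001, -0.055, -0.075, 0.0, 0.0], [0.0, 0.001, -0.063, -0.086, 0.0, 0.0], [0.0, 0.0, -0.068, -0.092, 0.0, 0.0]]
```

send_rows(moves=[[[0,0.001,-0.017,-0.023,0,0],[0,0.001,-0.032,-0.044,0,0],[0,0.001,-0.045,-0.061,0,0],[0,0.001,-0.055,-0.075,0,0],[0,0.001,-0.063,-0.086,0,0],[0,0,-0.068,-0.092,0,0]]])

```text
t: 11.62
eef_pos: [436.4, -108.5, 185.2]
tcp_rot: [2.883, 0.0, -0.123]
ft_force: [-5.8, -13.7, 2.8]
opening: 0.316
```

```bash
python3 step.py 7 -0.182 2.5
python3 - <<'E'
from h import *
from cell import env
r=env.read_camera("top");a=r["image"][170:250,290:390,::-1]; r2=env.read_camera("scene");b=r2["image"][225:305,270:370,::-1]
cv2.imwrite("pics/hold.png",cv2.resize(np.hstack([a,b]),None,fx=4,fy=4,interpolation=cv2.INTER_CUBIC))
E
```

```text
force [ -5.8 -13.7   2.8] a_meas 0.259 opening 0.32
t 11.62 theta [-0.19  20.527 -0.203 32.459]
est th -0.197 w -0.006 s 1.013 k 0.1266 resid [0.003, 0.004, 0.003, -0.012, 0.002, 0.001]
t 11.72 a0 0.253 a_eq 0.224 tgt -0.182 pred end th -0.191 w 0.019; max -0.191 min -0.197
[0.258, 0.261, 0.263, 0.263, 0.261, 0.257, 0.253]
[[0.0, 0.0, -0.002, -0.003, 0.0, 0.0], [0.0, 0.0, -0.004, -0.005, 0.0, 0.0], [0.0, 0.0, -0.005, -0.006, 0.0, 0.0], [0.0, 0.0, -0.005, -0.006, 0.0, 0.0], [0.0, 0.0, -0.004, -0.005, 0.0, 0.0], [0.0, 0.0, -0.002, -0.003, 0.0, 0.0], [0.0, 0.0, 0.0, -0.0, 0.0, 0.0]]
```

View pics/hold.png

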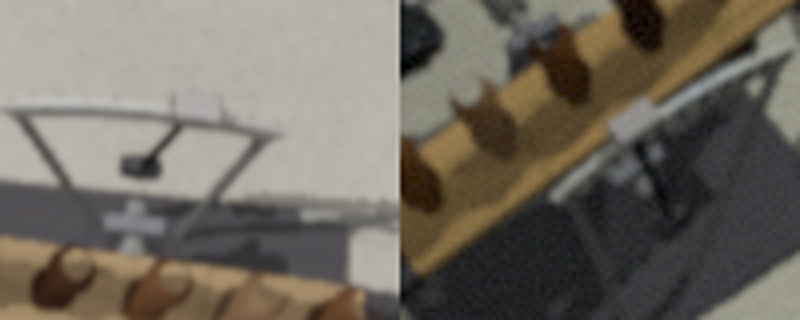

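The picture shows the pointer standing behind the middle of the clip: top crop clip at (197,105), pointer heading to about (198,108). The hold goes on.

send_rows(moves=[[[0,0.002,-0.002,-0.003,0,0],[0,0.002,-0.004,-0.005,0,0],[0,0.002,-0.005,-0.006,0,0],[0,0.002,-0.005,-0.006,0,0],[0,0.002,-0.004,-0.005,0,0],[0,0.002,-0.002,-0.003,0,0],[0,0.002,0,0,0,0]]])

```text
t: 12.4
eef_pos: [436.4, -108.7, 184.9]
tcp_rot: [2.885, 0.0, -0.123]
ft_force: [-4.2, -6.0, 0.2]
opening: 0.315
```

```bash
python3 step.py 8 -0.182 2.5
```

```text
force [-4.2 -6.   0.2] a_meas 0.257 opening 0.31
t 12.4 theta [-0.19  20.664 -0.2   33.332]
est th -0.194 w 0.015 s 1.015 k 0.1267 resid [0.004, 0.003, -0.012, 0.001, -0.001, 0.001]
t 12.5 a0 0.253 a_eq 0.224 tgt -0.182 pred end th -0.185 w 0.010; max -0.185 min -0.194
[0.251, 0.249, 0.247, 0.244, 0.241, 0.238, 0.235, 0.232]
[[0.0, -0.0, 0.001, 0.001, 0.0, 0.0], [0.0, -0.0, 0.002, 0.003, 0.0, 0.0], [0.0, -0.0, 0.003, 0.004, 0.0, 0.0], [0.0, -0.0, 0.004, 0.006, 0.0, 0.0], [0.0, -0.0, 0.006, 0.008, 0.0, 0.0], [0.0, -0.001, 0.007, 0.01, 0.0, 0.0], [0.0, -0.001, 0.008, 0.011, 0.0, 0.0], [0.0, -0.001, 0.01, 0.013, 0.0, 0.0]]
```

Very stable.

send_rows(moves=[[[0,0.001,0.001,0.001,0,0],[0,0.001,0.002,0.003,0,0],[0,0.001,0.003,0.004,0,0],[0,0.001,0.004,0.006,0,0],[0,0.001,0.006,0.008,0,0],[0,0,0.007,0.01,0,0],[0,0,0.008,0.011,0,0],[0,0,0.01,0.013,0,0]]])

```text
t: 13.17
eef_pos: [436.4, -109.2, 181.9]
tcp_rot: [2.907, -0.001, -0.123]
ft_force: [-5.0, -4.9, 0.7]
opening: 0.314
```

```bash
python3 step.py 10 -0.182 2.5
```

```text
force [-5.  -4.9  0.7] a_meas 0.235 opening 0.31
t 13.17 theta [-0.191 20.54  -0.205 31.918]
est th -0.197 w -0.005 s 1.014 k 0.1266 resid [0.003, -0.013, -0.0, -0.003, -0.004, 0.003]
t 13.27 a0 0.232 a_eq 0.224 tgt -0.182 pred end th -0.188 w 0.019; max -0.188 min -0.197
[0.243, 0.253, 0.26, 0.264, 0.265, 0.263, 0.26, 0.255, 0.25, 0.244]
[[0.0, 0.0, -0.005, -0.007, 0.0, 0.0], [0.0, 0.001, -0.01, -0.013, 0.0, 0.0], [0.0, 0.001, -0.013, -0.018, 0.0, 0.0], [0.0, 0.001, -0.015, -0.02, 0.0, 0.0], [0.0, 0.001, -0.015, -0.021, 0.0, 0.0], [0.0, 0.001, -0.014, -0.02, 0.0, 0.0], [0.0, 0.001, -0.013, -0.018, 0.0, 0.0], [0.0, 0.001, -0.011, -0.015, 0.0, 0.0], [0.0, 0.001, -0.008, -0.011, 0.0, 0.0], [0.0, 0.0, -0.006, -0.008, 0.0, 0.0]]
```

send_rows(moves=[[[0,0,-0.005,-0.007,0,0],[0,0.001,-0.01,-0.013,0,0],[0,0.001,-0.013,-0.018,0,0],[0,0.001,-0.015,-0.02,0,0],[0,0.001,-0.015,-0.021,0,0],[0,0.001,-0.014,-0.02,0,0],[0,0.001,-0.013,-0.018,0,0],[0,0.001,-0.011,-0.015,0,0],[0,0.001,-0.008,-0.011,0,0],[0,0,-0.006,-0.008,0,0]]])

```text
t: 14.1
eef_pos: [436.4, -108.8, 183.6]
tcp_rot: [2.894, -0.001, -0.123]
ft_force: [-6.0, -6.6, 0.8]
opening: 0.314
```

```bash
python3 step.py 10 -0.182 2.5
```

```text
force [-6.  -6.6  0.8] a_meas 0.247 opening 0.31
t 14.1 theta [-0.194 21.176 -0.209 33.603]
est th -0.201 w 0.001 s 1.013 k 0.1260 resid [-0.012, -0.0, -0.003, -0.005, -0.002, 0.002]
t 14.2 a0 0.244 a_eq 0.225 tgt -0.182 pred end th -0.188 w 0.021; max -0.188 min -0.201
[0.255, 0.263, 0.269, 0.272, 0.271, 0.269, 0.264, 0.259, 0.253, 0.247]
[[0.0, 0.0, -0.005, -0.007, 0.0, 0.0], [0.0, 0.001, -0.009, -0.012, 0.0, 0.0], [0.0, 0.001, -0.012, -0.016, 0.0, 0.0], [0.0, 0.001, -0.013, -0.018, 0.0, 0.0], [0.0, 0.001, -0.013, -0.017, 0.0, 0.0], [0.0, 0.001, -0.012, -0.016, 0.0, 0.0], [0.0, 0.001, -0.009, -0.013, 0.0, 0.0], [0.0, 0.0, -0.007, -0.01, 0.0, 0.0], [0.0, 0.0, -0.004, -0.006, 0.0, 0.0], [0.0, 0.0, -0.001, -0.002, 0.0, 0.0]]
```

send_rows(moves=[[[0,0,-0.005,-0.007,0,0],[0,0.001,-0.009,-0.012,0,0],[0,0.001,-0.012,-0.016,0,0],[0,0.001,-0.013,-0.018,0,0],[0,0.001,-0.013,-0.017,0,0],[0,0.001,-0.012,-0.016,0,0],[0,0.001,-0.009,-0.013,0,0],[0,0,-0.007,-0.01,0,0],[0,0,-0.004,-0.006,0,0],[0,0,-0.001,-0.002,0,0]]])

```text
t: 15.03
eef_pos: [436.4, -108.8, 184.0]
tcp_rot: [2.891, -0.001, -0.123]
ft_force: [-5.7, -5.0, 0.4]
opening: 0.311
```

```bash
python3 step.py 11 -0.182 2.5
```

```text
force [-5.7 -5.   0.4] a_meas 0.251 opening 0.31
t 15.03 theta [-0.194 21.07  -0.207 32.142]
est th -0.202 w -0.001 s 1.021 k 0.1258 resid [0.004, -0.0, -0.003, -0.0, -0.001, 0.001]
t 15.13 a0 0.247 a_eq 0.229 tgt -0.182 pred end th -0.187 w 0.020; max -0.187 min -0.202
[0.259, 0.269, 0.276, 0.28, 0.28, 0.277, 0.273, 0.267, 0.26, 0.254, 0.247]
[[0.0, 0.0, -0.006, -0.008, 0.0, 0.0], [0.0, 0.001, -0.01, -0.014, 0.0, 0.0], [0.0, 0.001, -0.014, -0.018, 0.0, 0.0], [0.0, 0.001, -0.015, -0.021, 0.0, 0.0], [0.0, 0.001, -0.015, -0.021, 0.0, 0.0], [0.0, 0.001, -0.014, -0.019, 0.0, 0.0], [0.0, 0.001, -0.012, -0.017, 0.0, 0.0], [0.0, 0.001, -0.009, -0.013, 0.0, 0.0], [0.0, 0.0, -0.006, -0.008, 0.0, 0.0], [0.0, 0.0, -0.003, -0.004, 0.0, 0.0], [0.0, 0.0, 0.0, -0.0, 0.0, 0.0]]
```

send_rows(moves=[[[0,0,-0.006,-0.008,0,0],[0,0.001,-0.01,-0.014,0,0],[0,0.001,-0.014,-0.018,0,0],[0,0.001,-0.015,-0.021,0,0],[0,0.001,-0.015,-0.021,0,0],[0,0.001,-0.014,-0.019,0,0],[0,0.001,-0.012,-0.017,0,0],[0,0.001,-0.009,-0.013,0,0],[0,0,-0.006,-0.008,0,0],[0,0,-0.003,-0.004,0,0],[0,0,0,0,0,0]]])

```text
t: 16.05
eef_pos: [436.4, -108.9, 184.0]
tcp_rot: [2.891, -0.001, -0.124]
ft_force: [-4.8, -4.6, 0.9]
opening: 0.316
```

```bash
python3 step.py 11 -0.182 2.5
```

```text
force [-4.8 -4.6  0.9] a_meas 0.251 opening 0.32
t 16.05 theta [-0.192 20.618 -0.205 33.556]
est th -0.199 w 0.000 s 1.035 k 0.1267 resid [0.001, -0.001, 0.001, -0.001, -0.002, 0.001]
t 16.15 a0 0.247 a_eq 0.232 tgt -0.182 pred end th -0.186 w 0.017; max -0.186 min -0.199
[0.258, 0.266, 0.272, 0.275, 0.275, 0.273, 0.269, 0.264, 0.259, 0.253, 0.247]
[[0.0, 0.0, -0.005, -0.007, 0.0, 0.0], [0.0, 0.001, -0.009, -0.012, 0.0, 0.0], [0.0, 0.001, -0.012, -0.016, 0.0, 0.0], [0.0, 0.001, -0.013, -0.018, 0.0, 0.0], [0.0, 0.001, -0.013, -0.018, 0.0, 0.0], [0.0, 0.001, -0.012, -0.017, 0.0, 0.0], [0.0, 0.001, -0.01, -0.014, 0.0, 0.0], [0.0, 0.001, -0.008, -0.011, 0.0, 0.0], [0.0, 0.0, -0.006, -0.008, 0.0, 0.0], [0.0, 0.0, -0.003, -0.004, 0.0, 0.0], [0.0, 0.0, 0.0, -0.0, 0.0, 0.0]]
```

send_rows(moves=[[[0,0,-0.005,-0.007,0,0],[0,0.001,-0.009,-0.012,0,0],[0,0.001,-0.012,-0.016,0,0],[0,0.001,-0.013,-0.018,0,0],[0,0.001,-0.013,-0.018,0,0],[0,0.001,-0.012,-0.017,0,0],[0,0.001,-0.01,-0.014,0,0],[0,0.001,-0.008,-0.011,0,0],[0,0,-0.006,-0.008,0,0],[0,0,-0.003,-0.004,0,0],[0,0,0,0,0,0]]])

```text
t: 17.07
eef_pos: [436.4, -108.8, 184.0]
tcp_rot: [2.891, -0.001, -0.123]
ft_force: [-4.8, -4.4, 0.9]
opening: 0.314
```

```bash
python3 step.py 11 -0.182 2.5
```

```text
force [-4.8 -4.4  0.9] a_meas 0.251 opening 0.31
t 17.07 theta [-0.179 23.056 -0.194 29.497]
est th -0.187 w 0.013 s 1.048 k 0.1282 resid [0.0, 0.002, -0.0, -0.002, 0.0, 0.0]
t 17.17 a0 0.247 a_eq 0.232 tgt -0.182 pred end th -0.181 w 0.000; max -0.181 min -0.187
[0.244, 0.242, 0.239, 0.237, 0.235, 0.234, 0.233, 0.232, 0.231, 0.231, 0.231]
[[0.0, -0.0, 0.001, 0.002, 0.0, 0.0], [0.0, -0.0, 0.002, 0.003, 0.0, 0.0], [0.0, -0.0, 0.004, 0.005, 0.0, 0.0], [0.0, -0.0, 0.005, 0.006, 0.0, 0.0], [0.0, -0.0, 0.006, 0.008, 0.0, 0.0], [0.0, -0.001, 0.006, 0.008, 0.0, 0.0], [0.0, -0.001, 0.007, 0.009, 0.0, 0.0], [0.0, -0.001, 0.007, 0.01, 0.0, 0.0], [0.0, -0.001, 0.007, 0.01, 0.0, 0.0], [0.0, -0.001, 0.007, 0.01, 0.0, 0.0], [0.0, -0.001, 0.007, 0.01, 0.0, 0.0]]
```

send_rows(moves=[[[0,0,0.001,0.002,0,0],[0,0,0.002,0.003,0,0],[0,0,0.004,0.005,0,0],[0,0,0.005,0.006,0,0],[0,0,0.006,0.008,0,0],[0,-0.001,0.006,0.008,0,0],[0,-0.001,0.007,0.009,0,0],[0,-0.001,0.007,0.01,0,0],[0,-0.001,0.007,0.01,0,0],[0,-0.001,0.007,0.01,0,0],[0,-0.001,0.007,0.01,0,0]]])

```text
t: 18.08
eef_pos: [436.4, -109.1, 181.9]
tcp_rot: [2.906, -0.001, -0.123]
ft_force: [-4.7, -6.9, 0.7]
opening: 0.315
```

```bash
python3 step.py 11 -0.182 2.5
```

```text
force [-4.7 -6.9  0.7] a_meas 0.235 opening 0.31
t 18.08 theta [-0.173 21.885 -0.189 27.339]
est th -0.183 w -0.002 s 1.055 k 0.1287 resid [-0.0, 0.0, -0.001, 0.001, 0.0, -0.0]
t 18.18 a0 0.231 a_eq 0.233 tgt -0.182 pred end th -0.183 w 0.002; max -0.183 min -0.183
[0.233, 0.234, 0.236, 0.237, 0.237, 0.237, 0.237, 0.237, 0.236, 0.236, 0.235]
[[0.0, 0.0, -0.001, -0.001, 0.0, 0.0], [0.0, 0.0, -0.001, -0.002, 0.0, 0.0], [0.0, 0.0, -0.002, -0.003, 0.0, 0.0], [0.0, 0.0, -0.003, -0.004, 0.0, 0.0], [0.0, 0.0, -0.003, -0.004, 0.0, 0.0], [0.0, 0.0, -0.003, -0.004, 0.0, 0.0], [0.0, 0.0, -0.003, -0.004, 0.0, 0.0], [0.0, 0.0, -0.003, -0.004, 0.0, 0.0], [0.0, 0.0, -0.002, -0.003, 0.0, 0.0], [0.0, 0.0, -0.002, -0.003, 0.0, 0.0], [0.0, 0.0, -0.002, -0.003, 0.0, 0.0]]
```

send_rows(moves=[[[0,0,-0.001,-0.001,0,0],[0,0,-0.001,-0.002,0,0],[0,0,-0.002,-0.003,0,0],[0,0,-0.003,-0.004,0,0],[0,0,-0.003,-0.004,0,0],[0,0,-0.003,-0.004,0,0],[0,0,-0.003,-0.004,0,0],[0,0,-0.003,-0.004,0,0],[0,0,-0.002,-0.003,0,0],[0,0,-0.002,-0.003,0,0],[0,0,-0.002,-0.003,0,0]]])

```text
t: 19.1
eef_pos: [436.4, -109.1, 182.5]
tcp_rot: [2.901, -0.001, -0.123]
ft_force: [-6.2, -6.2, 1.5]
opening: 0.319
```

```bash
python3 step.py 11 -0.182 2.5
python3 - <<'E'
from h import *
for t,m in load()["m"][-10:]: print(round(t,2),round(m,3))
E
```

```text
force [-6.2 -6.2  1.5] a_meas 0.24 opening 0.32
t 19.1 theta [-0.169 22.497 -0.184 24.895]
est th -0.178 w 0.006 s 1.056 k 0.1290 resid [-0.002, 0.001, 0.0, 0.001, -0.0]
t 19.2 a0 0.235 a_eq 0.233 tgt -0.182 pred end th -0.180 w -0.006; max -0.177 min -0.180
[0.23, 0.225, 0.221, 0.219, 0.218, 0.218, 0.219, 0.221, 0.222, 0.225, 0.227]
[[0.0, -0.0, 0.002, 0.003, 0.0, 0.0], [0.0, -0.0, 0.005, 0.006, 0.0, 0.0], [0.0, -0.001, 0.007, 0.009, 0.0, 0.0], [0.0, -0.001, 0.007, 0.01, 0.0, 0.0], [0.0, -0.001, 0.008, 0.011, 0.0, 0.0], [0.0, -0.001, 0.008, 0.011, 0.0, 0.0], [0.0, -0.001, 0.007, 0.01, 0.0, 0.0], [0.0, -0.001, 0.007, 0.009, 0.0, 0.0], [0.0, -0.001, 0.006, 0.008, 0.0, 0.0], [0.0, -0.0, 0.005, 0.006, 0.0, 0.0], [0.0, -0.0, 0.004, 0.005, 0.0, 0.0]]
11.04 -0.171
11.64 -0.196
12.43 -0.195
13.19 -0.198
14.12 -0.201
15.06 -0.201
16.07 -0.199
17.09 -0.186
18.11 -0.181
19.12 -0.177
```

It held for over 8 s within 0.02 rad, so I lower it in stages.

```bash
python3 - <<'E'
from h import *
l=load(); l["pend"]=None; save(l)
E
python3 step.py 11 -0.29 2.5
```

```text
force [-5.6 -7.5  0.7] a_meas 0.24 opening 0.31
t 19.2 theta [-0.169 22.438 -0.183 24.168]
est th -0.177 w 0.007 s 1.057 k 0.1292 resid [-0.002, 0.001, 0.0, 0.001, -0.0, -0.0]
t 19.3 a0 0.235 a_eq 0.366 tgt -0.290 pred end th -0.264 w -0.110; max -0.177 min -0.264
[0.175, 0.126, 0.095, 0.082, 0.086, 0.103, 0.131, 0.165, 0.203, 0.241, 0.276]
[[0.0, -0.003, 0.028, 0.038, 0.0, 0.0], [0.0, -0.007, 0.051, 0.069, 0.0, 0.0], [0.0, -0.01, 0.065, 0.089, 0.0, 0.0], [0.0, -0.011, 0.071, 0.097, 0.0, 0.0], [0.0, -0.011, 0.069, 0.095, 0.0, 0.0], [0.0, -0.009, 0.061, 0.084, 0.0, 0.0], [0.0, -0.006, 0.048, 0.066, 0.0, 0.0], [0.0, -0.004, 0.033, 0.045, 0.0, 0.0], [0.0, -0.001, 0.015, 0.02, 0.0, 0.0], [0.0, 0.0, -0.003, -0.004, 0.0, 0.0], [0.0, 0.001, -0.019, -0.026, 0.0, 0.0]]
```

send_rows(moves=[[[0,-0.003,0.028,0.038,0,0],[0,-0.007,0.051,0.069,0,0],[0,-0.01,0.065,0.089,0,0],[0,-0.011,0.071,0.097,0,0],[0,-0.011,0.069,0.095,0,0],[0,-0.009,0.061,0.084,0,0],[0,-0.006,0.048,0.066,0,0],[0,-0.004,0.033,0.045,0,0],[0,-0.001,0.015,0.02,0,0],[0,0,-0.003,-0.004,0,0],[0,0.001,-0.019,-0.026,0,0]]])

```text
t: 20.22
eef_pos: [436.5, -108.0, 188.5]
tcp_rot: [2.858, -0.001, -0.123]
ft_force: [-5.3, -5.5, 0.3]
opening: 0.313
```

```bash
python3 step.py 8 -0.35 2.5
```

```text
force [-5.3 -5.5  0.3] a_meas 0.283 opening 0.31
t 20.22 theta [-0.253 24.661 -0.271 37.218]
est th -0.271 w -0.091 s 1.056 k 0.1294 resid [-0.0, -0.001, 0.0, 0.0, 0.0, -0.0]
t 20.32 a0 0.276 a_eq 0.434 tgt -0.350 pred end th -0.329 w -0.073; max -0.271 min -0.329
[0.275, 0.277, 0.283, 0.295, 0.31, 0.327, 0.346, 0.365]
[[0.0, -0.0, 0.0, 0.001, 0.0, 0.0], [0.0, 0.0, -0.0, -0.001, 0.0, 0.0], [0.0, 0.0, -0.003, -0.004, 0.0, 0.0], [0.0, 0.001, -0.009, -0.012, 0.0, 0.0], [0.0, 0.001, -0.016, -0.022, 0.0, 0.0], [0.0, 0.001, -0.024, -0.032, 0.0, 0.0], [0.0, 0.001, -0.033, -0.045, 0.0, 0.0], [0.0, 0.001, -0.042, -0.057, 0.0, 0.0]]
```

send_rows(moves=[[[0,0,0,0.001,0,0],[0,0,0,-0.001,0,0],[0,0,-0.003,-0.004,0,0],[0,0.001,-0.009,-0.012,0,0],[0,0.001,-0.016,-0.022,0,0],[0,0.001,-0.024,-0.032,0,0],[0,0.001,-0.033,-0.045,0,0],[0,0.001,-0.042,-0.057,0,0]]])

```text
t: 20.98
eef_pos: [436.9, -104.9, 200.5]
tcp_rot: [2.77, -0.001, -0.124]
ft_force: [-4.2, -5.1, 1.3]
opening: 0.312
```

```bash
python3 step.py 8 -0.372 2
```

```text
force [-4.2 -5.1  1.3] a_meas 0.372 opening 0.31
t 20.98 theta [-0.316 33.189 -0.321 21.904]
est th -0.326 w -0.054 s 1.057 k 0.1299 resid [-0.002, -0.0, 0.0, 0.001, 0.003, -0.002]
t 21.08 a0 0.365 a_eq 0.456 tgt -0.372 pred end th -0.370 w -0.083; max -0.326 min -0.370
[0.36, 0.356, 0.354, 0.354, 0.356, 0.359, 0.363, 0.368]
[[0.0, -0.0, 0.002, 0.003, 0.0, 0.0], [0.0, -0.0, 0.004, 0.006, 0.0, 0.0], [0.0, -0.0, 0.005, 0.007, 0.0, 0.0], [0.0, -0.0, 0.005, 0.007, 0.0, 0.0], [0.0, -0.0, 0.004, 0.006, 0.0, 0.0], [0.0, -0.0, 0.003, 0.004, 0.0, 0.0], [0.0, -0.0, 0.001, 0.001, 0.0, 0.0], [0.0, 0.0, -0.001, -0.002, 0.0, 0.0]]
```

Run:
```python
from h import *
l=load(); l["pend"]=None; at0,a0=atf(l); now=21.083
for e in(.40,.41,.42,.43,.44):
    u=np.round(np.r_[np.linspace(a0,e,7)[1:],[e]*4],3)
    T=np.r_[now,now+np.arange(1,11)/12]
    f=lambda q:np.interp(q,T,np.r_[a0,u]) if q>=now else at0(q)
    for th,w in((-.326,-.054),(-.326,-.04),(-.326,-.07)):
        ts,x,_=sim(th,w,now,now+10/12,f,1.057,.13); v=np.diff(x)/.005; i=np.argmax(x<=-.3799); print(e,w,"end",x[-1].round(3),"v",v[-1].round(3),"hit" if i else "-",ts[i]-now if i else 0,v[i-2] if i else 0)
```

```text
0.4 -0.054 end -0.363 v -0.043 - 0 0
0.4 -0.04 end -0.357 v -0.036 - 0 0
0.4 -0.07 end -0.37 v -0.05 - 0 0
0.41 -0.054 end -0.358 v -0.03 - 0 0
0.41 -0.04 end -0.352 v -0.024 - 0 0
0.41 -0.07 end -0.365 v -0.037 - 0 0
0.42 -0.054 end -0.353 v -0.017 - 0 0
0.42 -0.04 end -0.347 v -0.01 - 0 0
0.42 -0.07 end -0.36 v -0.024 - 0 0
0.43 -0.054 end -0.348 v -0.004 - 0 0
0.43 -0.04 end -0.342 v 0.003 - 0 0
0.43 -0.07 end -0.355 v -0.011 - 0 0
0.44 -0.054 end -0.344 v 0.009 - 0 0
0.44 -0.04 end -0.338 v 0.016 - 0 0
0.44 -0.07 end -0.35 v 0.002 - 0 0
```

send_rows(moves=[[[0,0,-0.003,-0.004,0,0],[0,0,-0.006,-0.008,0,0],[0,0,-0.009,-0.013,0,0],[0,0,-0.013,-0.017,0,0],[0,0.001,-0.015,-0.021,0,0],[0,0.001,-0.019,-0.025,0,0],[0,0.001,-0.019,-0.025,0,0],[0,0.001,-0.019,-0.025,0,0],[0,0.001,-0.019,-0.025,0,0],[0,0.001,-0.019,-0.025,0,0]]])

```text
t: 21.92
eef_pos: [437.1, -103.1, 205.8]
tcp_rot: [2.731, -0.001, -0.124]
ft_force: [-4.3, -7.3, 0.8]
opening: 0.312
```

```bash
python3 - <<'E'
from h import *
l=load(); l["pend"]=[.372,.378,.385,.392,.398,.405,.405,.405,.405,.405]; save(l)
E
python3 step.py 6 -0.378 2
```

```text
force [-4.3 -7.3  0.8] a_meas 0.41 opening 0.31
t 21.92 theta [-0.326 35.576 -0.339 23.252]
est th -0.337 w -0.006 s 1.060 k 0.1314 resid [-0.003, -0.001, -0.001, 0.004, 0.005, -0.002]
t 22.02 a0 0.405 a_eq 0.455 tgt -0.378 pred end th -0.351 w -0.051; max -0.337 min -0.351
[0.386, 0.371, 0.361, 0.359, 0.362, 0.37]
[[0.0, -0.001, 0.009, 0.012, 0.0, 0.0], [0.0, -0.002, 0.016, 0.022, 0.0, 0.0], [0.0, -0.002, 0.02, 0.028, 0.0, 0.0], [0.0, -0.002, 0.021, 0.029, 0.0, 0.0], [0.0, -0.002, 0.02, 0.027, 0.0, 0.0], [0.0, -0.002, 0.016, 0.022, 0.0, 0.0]]
```

send_rows(moves=[[[0,-0.001,0.009,0.012,0,0],[0,-0.002,0.016,0.022,0,0],[0,-0.002,0.02,0.028,0,0],[0,-0.002,0.021,0.029,0,0],[0,-0.002,0.02,0.027,0,0],[0,-0.002,0.016,0.022,0,0]]])

```text
t: 22.52
eef_pos: [436.9, -104.6, 201.1]
tcp_rot: [2.766, -0.001, -0.124]
ft_force: [-6.2, -6.5, 1.2]
opening: 0.316
```

```bash
python3 step.py 8 -0.382 1.5
```

```text
force [-6.2 -6.5  1.2] a_meas 0.376 opening 0.32
t 22.52 theta [-0.338 36.82  -0.355 21.646]
est th -0.352 w -0.049 s 1.062 k 0.1321 resid [-0.002, -0.002, 0.003, 0.004, -0.001, -0.0]
t 22.62 a0 0.37 a_eq 0.457 tgt -0.382 pred end th -0.380 w 0.000; max -0.352 min -0.380
[0.372, 0.375, 0.379, 0.383, 0.387, 0.392, 0.397, 0.402]
[[0.0, 0.0, -0.001, -0.001, 0.0, 0.0], [0.0, 0.0, -0.002, -0.003, 0.0, 0.0], [0.0, 0.0, -0.004, -0.006, 0.0, 0.0], [0.0, 0.0, -0.006, -0.008, 0.0, 0.0], [0.0, 0.001, -0.008, -0.011, 0.0, 0.0], [0.0, 0.001, -0.01, -0.014, 0.0, 0.0], [0.0, 0.001, -0.013, -0.017, 0.0, 0.0], [0.0, 0.001, -0.015, -0.02, 0.0, 0.0]]
```

send_rows(moves=[[[0,0,-0.002,-0.003,0,0],[0,0,-0.005,-0.007,0,0],[0,0,-0.008,-0.011,0,0],[0,0,-0.01,-0.014,0,0],[0,0.001,-0.012,-0.016,0,0],[0,0.001,-0.013,-0.017,0,0],[0,0.001,-0.014,-0.019,0,0],[0,0.001,-0.015,-0.02,0,0],[0,0.001,-0.015,-0.02,0,0]]])

```text
t: 23.37
eef_pos: [437.1, -103.2, 205.5]
tcp_rot: [2.734, -0.0, -0.123]
ft_force: [-4.5, -8.3, 1.0]
opening: 0.311
```

```bash
python3 - <<'E'
from h import *
l=load(); l["pend"]=[.375,.381,.387,.392,.395,.397,.4,.402,.402]; save(l)
E
python3 step.py 6 -0.383 1.5
```

```text
force [-4.5 -8.3  1. ] a_meas 0.407 opening 0.31
t 23.37 theta [-0.369 36.56  -0.39  19.063]
est th -0.380 w 0.000 s 1.056 k 0.1318 resid [-0.002, 0.001, 0.002, -0.002, 0.0, 0.001]
t 23.47 a0 0.402 a_eq 0.455 tgt -0.383 pred end th -0.380 w 0.000; max -0.380 min -0.380
[0.405, 0.408, 0.41, 0.413, 0.416, 0.419]
[[0.0, 0.0, -0.001, -0.002, 0.0, 0.0], [0.0, 0.0, -0.003, -0.004, 0.0, 0.0], [0.0, 0.0, -0.004, -0.005, 0.0, 0.0], [0.0, 0.0, -0.005, -0.007, 0.0, 0.0], [0.0, 0.0, -0.007, -0.009, 0.0, 0.0], [0.0, 0.001, -0.008, -0.011, 0.0, 0.0]]
```

It is down on the rest (about -0.379). Next I relax the bar back to a = -0.38.

Run:
```python
from h import *
l=load(); l["pend"]=None
a=np.linspace(.402,0,13)[1:].round(3); b=np.linspace(0,-.38,13)[1:].round(3)
for x,y in((.402,a),(0,b)): print([[float(v) for v in r] for r in rows(x,y)])
```

```text
[[0.0, -0.001, 0.015, 0.021, 0.0, 0.0], [0.0, -0.004, 0.031, 0.043, 0.0, 0.0], [0.0, -0.006, 0.046, 0.064, 0.0, 0.0], [0.0, -0.009, 0.062, 0.085, 0.0, 0.0], [0.0, -0.013, 0.078, 0.107, 0.0, 0.0], [0.0, -0.017, 0.092, 0.128, 0.0, 0.0], [0.0, -0.021, 0.107, 0.149, 0.0, 0.0], [0.0, -0.026, 0.122, 0.171, 0.0, 0.0], [0.0, -0.032, 0.137, 0.192, 0.0, 0.0], [0.0, -0.038, 0.151, 0.213, 0.0, 0.0], [0.0, -0.045, 0.166, 0.235, 0.0, 0.0], [0.0, -0.052, 0.18, 0.256, 0.0, 0.0]]
[[0.0, -0.001, 0.015, 0.02, 0.0, 0.0], [0.0, -0.003, 0.029, 0.04, 0.0, 0.0], [0.0, -0.006, 0.044, 0.06, 0.0, 0.0], [0.0, -0.008, 0.059, 0.081, 0.0, 0.0], [0.0, -0.012, 0.073, 0.101, 0.0, 0.0], [0.0, -0.015, 0.087, 0.121, 0.0, 0.0], [0.0, -0.02, 0.102, 0.141, 0.0, 0.0], [0.0, -0.024, 0.116, 0.161, 0.0, 0.0], [0.0, -0.029, 0.13, 0.181, 0.0, 0.0], [0.0, -0.035, 0.144, 0.202, 0.0, 0.0], [0.0, -0.04, 0.157, 0.222, 0.0, 0.0], [0.0, -0.047, 0.17, 0.242, 0.0, 0.0]]
```

send_rows(moves=[[[0,-0.001,0.015,0.021,0,0],[0,-0.004,0.031,0.043,0,0],[0,-0.006,0.046,0.064,0,0],[0,-0.009,0.062,0.085,0,0],[0,-0.013,0.078,0.107,0,0],[0,-0.017,0.092,0.128,0,0],[0,-0.021,0.107,0.149,0,0],[0,-0.026,0.122,0.171,0,0],[0,-0.032,0.137,0.192,0,0],[0,-0.038,0.151,0.213,0,0],[0,-0.045,0.166,0.235,0,0],[0,-0.052,0.18,0.256,0,0]]])

```text
t: 24.47
eef_pos: [436.2, -110.4, 149.4]
tcp_rot: [3.138, -0.001, -0.123]
ft_force: [-8.7, -10.7, 1.3]
opening: 0.311
```

send_rows(moves=[[[0,-0.001,0.015,0.02,0,0],[0,-0.003,0.029,0.04,0,0],[0,-0.006,0.044,0.06,0,0],[0,-0.008,0.059,0.081,0,0],[0,-0.012,0.073,0.101,0,0],[0,-0.015,0.087,0.121,0,0],[0,-0.02,0.102,0.141,0,0],[0,-0.024,0.116,0.161,0,0],[0,-0.029,0.13,0.181,0,0],[0,-0.035,0.144,0.202,0,0],[0,-0.04,0.157,0.222,0,0],[0,-0.047,0.17,0.242,0,0]]])

```text
t: 25.47
eef_pos: [438.0, -96.4, 98.0]
tcp_rot: [-2.765, -0.001, -0.123]
ft_force: [-9.7, -7.9, -1.1]
opening: 0.314
```

Run:
```python
from h import *
from cell import env
s=env.state(); print(s["t"],s["ft_force"],s["eef_pos"],s["tcp_rot"])
print(theta(env.read_camera("top"),Q),theta(env.read_camera("scene"),Q))
```

```text
25.4667 [-9.72665217 -7.87480273 -1.11777154] [438.02350368 -96.39124211  98.04431157] [-2.76527197e+00 -1.22206066e-03 -1.22817186e-01]
(-0.37113419653354335, 37.419677734375) (-0.39241193790535694, 22.392162322998047)
```

Back at the starting pose. I open the gripper, then retreat along the tool axis.

send_rows(moves=[[[0,0,0,0,0,0],[0,0,0,0,0,0],[0,0,0,0,0,0],[0,0,0,0,0,0],[0,0,0,0,0,0],[0,0,0,0,0,0],[0,0,0,0,0,0],[0,0,0,0,0,0],[0,0,0,0,0,0],[0,0,0,0,0,0],[0,0,0,0,0,0],[0,0,0,0,0,0]]], grip=-1)

```text
t: 26.57
eef_pos: [438.3, -95.9, 98.5]
tcp_rot: [-2.765, -0.001, -0.124]
ft_force: [0.4, -0.1, 0.5]
opening: 0.997
```

send_rows(moves=[[[0,0,-0.05,0,0,0],[0,0,-0.12,0,0,0],[0,0,-0.2,0,0,0],[0,0,-0.3,0,0,0],[0,0,-0.4,0,0,0],[0,0,-0.5,0,0,0],[0,0,-0.6,0,0,0],[0,0,-0.6,0,0,0],[0,0,-0.6,0,0,0],[0,0,-0.6,0,0,0]]])

```text
t: 27.4
eef_pos: [429.6, -161.1, 265.2]
tcp_rot: [-2.765, -0.0, -0.124]
ft_force: [1.2, 0.4, -0.7]
opening: 1.0
```

Run:
```python
from h import *
from cell import env
s=env.state(); print(s["t"],s["ft_force"],s["eef_pos"],s["opening"])
r=env.read_camera("top"); print(theta(r,Q),theta(env.read_camera("scene"),Q))
cv2.imwrite("pics/end.png",cv2.resize(r["image"][140:340,170:470,::-1],(780,520),interpolation=cv2.INTER_CUBIC))
```

```text
27.4 [ 1.16172946  0.42163256 -0.74914881] [ 429.58558822 -161.14215655  265.18887895] 1.000458656383471
(-0.37130789419242965, 37.306884765625) (-0.3912778781860422, 21.388599395751953)
```

View pics/end.png

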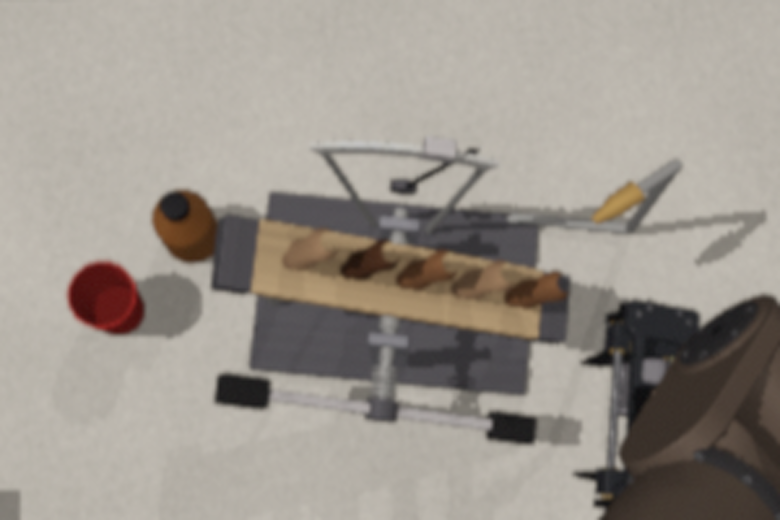

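The end picture matches the first one: pointer at (473,151), clip at (440,146), grips at (243,390) and (512,428), and the bottle and tin have not moved. The gripper is clear of everything, so I hand in.

```bash
python3 -c "
from cell import env
print(env.job_done())"
```

```text
the job is handed in; nothing more can be done
None
```

The job is done and handed in at about 27.5 s. I gripped the right end of the hand bar and tipped the rack up to the index clip. I then held it there, laid it back on its right rest and let go.

- **Hold:** from about 11.0 to 19.2 s (just over 8 s) the rack measured between -0.171 and -0.201 rad. The clip stands at about -0.182 rad, and half its width allows ±0.082 rad.
- **Lay-back:** the rack met its rest at an estimated 0.05 rad/s, about 1 cm/s at the rack's end. The bar was brought back to relaxed before the gripper opened.
- **Last checks:** the pointer reads -0.381 rad, which is the rest. The rack, clip, bar, bottle and tin look the same as in the first top picture. The gripper is clear of everything, with about zero force.
- **Not checked:** the arm hides the parts box in the last picture, so I did not confirm its place again. The gripper stayed above it throughout.
- **Disagreement:** the two cameras differed by up to 0.02 rad on the rack's angle. I used their mean, which gave -0.381 to -0.382 rad at the rest, against the -0.38 stated in the task.

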